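Tare the lab balance touch-free

TASK

The empty beaker on the balance is to be tared: with your fingertips gently push the sliding glass door on top of the draft shield forward, towards the display end, until it is fully shut, then point at the touch-free sensor with the green ring, holding the fingertips just above its window without touching it for two seconds, and take your hand well away again. Do not bring your hand low over the sensor with the blue ring, which would print a false record. Do not grip or pick up anything, and leave the beaker, the bottle, the spatula and both sensors where they are.

Things in the scene. Friction and masses are not known exactly. Their poses are not given: they have to be found in the camera images.
- balance: White laboratory balance, 340 mm long (x), 210 mm wide (y), fixed. Origin: centre of its underside. Front with the display: -x end, towards the robot. Glass weighing chamber at x from -110 to +70 mm, 190 mm wide, behind it a tower; both end 205 mm above the bench. Two aluminium guide rails along x, 12 mm wide, at y = -97 and +97 mm, end at 215 mm.
- shield_door (a joint): Sliding glass top door of the draft shield, in metres: 0 = fully shut (front stop), 0.125 = open to the rear stop. It slides along the balance's x axis, grows as the door goes towards +x (rearwards over the tower), needs about 1 to 2 N to slide and stays where it is left. The stops are hard: a push of more than 25 N counts as rough.
- door_handle (a point): Middle of the top edge of the black handle bar upright on the glass door: 64 mm long along the balance's y, 12 mm thick along its x. This point is 234 mm above the bench, the glass around it 24 mm lower. It travels with the door; shut, it is at x = -84 mm, y = 0 in the balance's frame. To shut the door, push on the bar's rear (+x) face.
- tare_sensor: Touch-free tare sensor, a loose white square pod 64 x 64 mm, 33 mm high, with a green ring (46 mm across) around a black round window on top. Origin: centre of its underside, z up.
- tare_window (a point): Centre of the black window (28 mm across) on top of the green-ringed tare sensor, 33 mm above the bench, z up. It answers when the tool point is kept 25 to 75 mm above the window and within 20 mm of its middle sideways; the hand is away once the tool point is more than 150 mm from it.
- print_sensor: Touch-free print sensor, same pod (64 x 64 x 33 mm, loose) but with a blue ring. Origin: centre of its underside. To be left alone.
- print_window (a point): Centre of the black window on top of the blue-ringed print sensor, 33 mm above the bench. It is triggered when the tool point comes within 40 mm of its middle sideways and less than 120 mm above it.
- beaker: Small empty glass beaker, 42 mm across, 58 mm high, loose on the steel pan inside the draft shield. Origin: centre of its underside, 88 mm above the bench.
- bottle: Clear glass bottle with a blue cap, 70 mm across, 143 mm high, loose on the bench. Origin: centre of its underside.
- spatula: Steel weighing spatula lying on the bench beside the balance, 155 mm long along its x, 14 mm wide, 8 mm high. Origin: its middle, at the bench.
Mind the look-alikes: they are no part of the job. Of the things shaped like the beaker, the glass one is meant.

How it is judged:
By the outcome, as a careful person would: the job done as asked, in the order asked, and still so for the second after the job is handed in, with the robot touching nothing.
It also fails if it takes over 48 s, if anything falls off the work surface, if the arm or the gripper's body presses on something with over 40 N, if the wrist force passes 120 N, or if a joint passes its speed limit or range.

ROBOT

A 6-joint arm with a two-finger parallel gripper is mounted at the origin on the work surface. World frame = base frame: x ahead of the robot, y to its left, z up, the work surface at z = 0. Lengths are in m, angles in degrees, forces in N, time in s.
With the tool pointing down it reaches from about 0.35 to 0.875 m from the base axis. Payload 4.2 kg.
Tool frame: the origin (TCP) lies between the finger pads, 19 mm behind the fingertips; this is the grasp point; z points along the fingers, y is the line along which they close (so a half turn about z gives the same grasp; the last joint's range is limited). The gripper opens to 87 mm and grips with 3 to 60 N. Pads are 19 mm wide; open, the fingers measure 117 mm over their backs; the gripper's body (75 mm by 190 mm) begins 51 mm behind the grasp point.
Start: joints at [87.353, 22.042, 0.453, 0, -68.411, -14.817], TCP at [0.188, 0.596, 0.241] pointing down, gripper open.
Joint ranges: [-179.83, 179.83], [-69.29, 118.12], [-61.27, 80.66], [-181.25, 117.63], [-171.15, -9.14], [-177.46, 177.46]. Speed limits (degrees/s): [159.86, 159.86, 180, 180, 180, 180].

INTERFACE

Orientations are given as a 3x3 rotation matrix whose columns are the frame's x, y, z axes.
In Python, from station import sense, eyes, r gives the robot as it stands.
- The arm moves only by the tool jog_arm, never from a script. Its argument "increments" is a list of rows, each a list of 4 numbers: the shift along the tool's x, y, z normalised to -1 to 1, where 1 is 0.02 m, then the turn about the tool's z normalised to -1 to 1, where 1 is 0.08 rad. A call has 1 to 10 rows; each row shifts and turns the commanded pose from where the row before left it, along the tool's axes as they then stand; what a row does not reach is not made up. A row lasts 1/10 s, in which the tool goes at most 50 mm and 8.59 degrees, less where a joint would pass 70% of its speed; a pose out of reach is approached as far as the arm can. A call with a number of a shift or a turn outside -1 to 1 is refused whole. A call with a gripper value outside its range is refused whole. "grip" is the finger opening in mm, from 0 to 87, set as the call begins (left out, the last holds). The fingers move at their own pace and stop on an object; the grip force is fixed at half the most. Time passes only in rows, so rows that do not move let the fingers close. It gives the time, the measured TCP pose, the force, the opening and the grip force at its end, in the units of the state.
- sense(): the state, without advancing time (a new reading comes with each control period).
- eyes.capture(name): name is "scene" or "top" or "wrist"; returns the picture (480x640x3 uint8, blue, green, red); there is no depth.
- eyes.get_calibration(name): a dict with "camera_matrix" (3x3 intrinsics, pixels), "R" (3x3) and "t" (3): a world point X has camera coordinates R X + t; the wrist camera has in their place "T_tool_cam" (4x4, takes a point from camera to tool coordinates, whose origin is the TCP and whose axes are the flange's). Camera axes: x right, y down, z forward; pixel columns grow to the right and rows downward; lengths in m; the calibration is good to about 2 mm. A picture is of the moment at which its call begins: read the wrist's pose just before it. get_calibration takes no time and is no camera call.
- r.finish_job(): hands the job in; it is judged then, once.
Trained networks look in the newest picture that a camera, given by its name, has taken for a name from the list of things; names that differ only in an ending like _2 or _b are one class to them, and where a whole thing is asked for, a point or a joint stands for the part that bears it (a point fixed in the world has none). Each returns a list of dicts, best first, with "conf" (0 to 1); they miss things now and then, are a little off and sometimes report something else, mostly with a low value. They report only what shows in the picture. A call takes as long as a camera call. They do not tell look-alikes from the thing itself.
- eyes.spot_in(camera, name): "centre" ([x, y, z] in m, in world coordinates, good to about 4 mm: the middle of the surface that is visible of it).
- eyes.outline_of(camera, name): "mask" (480x640 bool, what is visible of it).
The state is a dict: "time_s": time; "joints": joint angles; "joint_velocities": joint speeds; "effort": joint torques, N m; "tcp_pos": TCP position; "ee_rot": TCP orientation; "wrist_force": force on the tool from outside, world axes, zero at the start; "moment": the same for the moment, N m; "gripper_width": opening from 0.0 (shut) to 1.0 (fully open); "gripper_force": force on a finger pad.
Only numpy, scipy, OpenCV 4.12 (cv2) and the standard library are available. Lean on these libraries where they do the work, as an engineer would, in place of code of your own. Each camera call takes 0.05 s, during which the arm holds its last target. There are 200 camera calls.

## Working session

There is one attempt and no reset: what is moved stays moved. The work goes in short steps, Python scripts to look and compute and a tool call to move; the robot and the scene stay as the last step left them, time stands still between calls to the robot, and variables do not carry over. Pictures are saved under pics/ and viewed, at most 10 in all, crops included, and the job is handed in when it is done.

Besides the shell and the picture viewer there is one more tool, called after "Emit:" as name([rows], argument=value, ...), one row to a line, values as JSON. jog_arm: Moves the arm, as the interface text tells. Its arguments: {"type":"object","properties":{"increments":{"type":"array"},"grip":{"type":"number"}},"required":["increments"]}

```bash
mkdir -p pics
python3 - <<'E'
from station import sense, eyes, r
import cv2,numpy as np
s=sense();print(s['time_s'],s['tcp_pos'],np.round(s['ee_rot'],3).tolist(),s['gripper_width'])
for c in ('scene','top'):
    im=eyes.capture(c);cv2.imwrite(f'pics/{c}0.png',im)
    k=eyes.get_calibration(c);print(c,np.round(k['camera_matrix'],1).tolist(),np.round(k['R'],3).tolist(),np.round(k['t'],3))
    for n in ('balance','shield_door','door_handle','tare_sensor','tare_window','print_sensor','bottle','beaker','spatula'):
        try: print(n,[(np.round(d['centre'],3).tolist(),round(d['conf'],2)) for d in eyes.spot_in(c,n)])
        except Exception as e: print(n,e)
print(sense()['time_s'])
E
```

```text
0.0 [0.18738412 0.5956631  0.2401769 ] [[0.954, -0.3, -0.001], [-0.3, -0.954, -0.002], [0.0, 0.002, -1.0]] 1.0010595969855525
scene [[502.8, 0.0, 313.4], [0.0, 502.8, 236.1], [0.0, 0.0, 1.0]] [[-0.494, 0.87, -0.0], [0.743, 0.422, -0.519], [-0.452, -0.257, -0.855]] [ 0.305 -0.352  1.357]
balance [([0.669, 0.038, 0.21], 0.75)]
shield_door [([0.679, 0.032, 0.21], 0.59)]
door_handle [([0.682, 0.029, 0.211], 0.9)]
tare_sensor [([0.503, -0.326, 0.029], 0.64)]
tare_window [([0.502, -0.325, 0.031], 0.63)]
print_sensor [([0.527, 0.311, 0.03], 0.8)]
bottle [([0.698, -0.271, 0.096], 0.88)]
beaker [([0.616, 0.213, 0.034], 0.83)]
spatula [([0.74, 0.367, 0.002], 0.59), ([0.681, 0.026, 0.21], 0.26)]
top [[563.5, 0.0, 322.6], [0.0, 563.5, 236.2], [0.0, 0.0, 1.0]] [[-0.012, -1.0, 0.015], [-0.987, 0.009, -0.163], [0.163, -0.017, -0.986]] [-0.016  0.612  1.189]
balance [([0.602, 0.035, 0.214], 0.97)]
shield_door [([0.672, 0.024, 0.211], 0.92)]
door_handle [([0.671, 0.026, 0.208], 0.61)]
tare_sensor [([0.49, -0.331, 0.03], 0.66), ([0.601, 0.032, 0.211], 0.39)]
tare_window [([0.493, -0.329, 0.028], 0.86)]
print_sensor [([0.73, 0.36, 0.002], 0.69), ([0.513, 0.307, 0.027], 0.57)]
bottle [([0.673, -0.274, 0.101], 0.84), ([0.674, 0.023, 0.21], 0.21)]
beaker [([0.629, 0.215, 0.031], 0.87), ([0.57, 0.043, 0.109], 0.68)]
spatula [([0.729, 0.359, 0.003], 0.79)]
1.0
```

View pics/scene0.png

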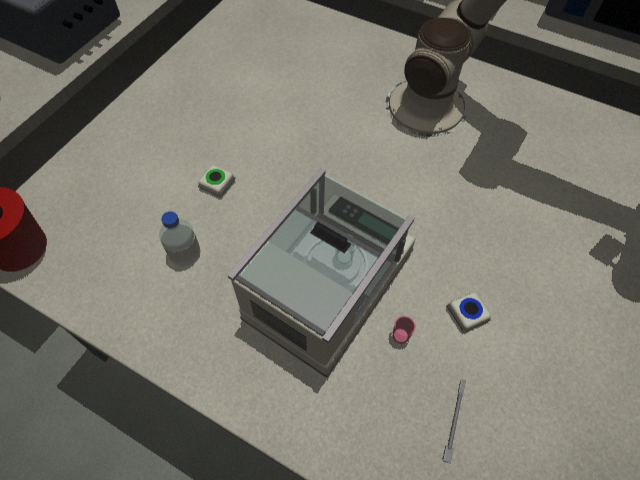

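View pics/top0.png

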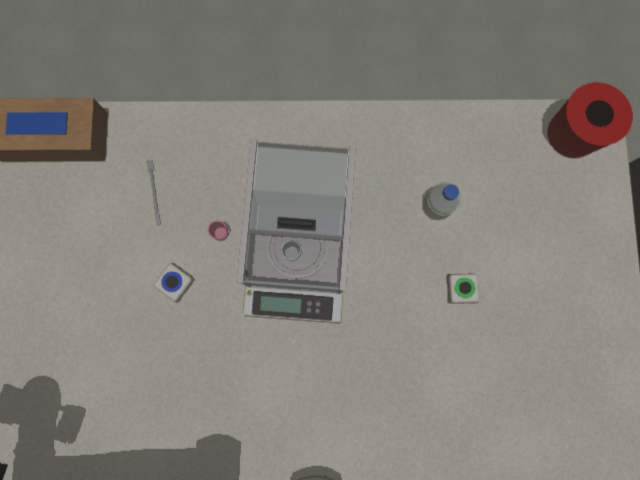

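The scene view shows the door's black handle at about (331,236), the green ring at (215,177) and the blue ring at (471,308). In the top view the handle is at (296,224), the green ring at (464,288) and the blue ring at (172,282). The pink beaker-like cup at (218,231) is a decoy. The glass beaker is at (291,252), inside the chamber.

Run:
```python
from station import eyes
import cv2,numpy as np
K={c:eyes.get_calibration(c) for c in('scene','top')}
im={c:cv2.imread(f'pics/{c}0.png') for c in K}
def ray(c,p):
    k=K[c];R=np.array(k['R']);t=np.array(k['t']);d=R.T@np.linalg.solve(k['camera_matrix'],[*p,1]);return -R.T@t,d
def plane(c,p,z):
    o,d=ray(c,p);return np.round(o+d*(z-o[2])/d[2],4)
def tri(p,q):
    a,d=ray('scene',p);b,e=ray('top',q);s=np.linalg.lstsq(np.c_[d,-e],b-a,rcond=None)[0]
    return np.round((a+s[0]*d+b+s[1]*e)/2,4), round(1e3*np.linalg.norm(a+s[0]*d-b-s[1]*e),1)
def ring(c,ch):
    f=im[c].astype(int);o=[i for i in(0,1,2) if i!=ch];m=(f[...,ch]-f[...,o].max(2)>45)
    n,l,s,ce=cv2.connectedComponentsWithStats(m.astype(np.uint8));return [(s[i,4],ce[i].round(1).tolist()) for i in range(1,n) if s[i,4]>40], m
def best(c,ch,near):
    L,_=ring(c,ch);return min(L,key=lambda a:np.hypot(*(np.array(a[1])-near)))[1]
for n,ch,a,b in(('tare',1,(215,177),(464,288)),('print',0,(471,308),(172,282))):
    p,q=best('scene',ch,a),best('top',ch,b);print(n,p,q,tri(p,q),plane('scene',p,.033),plane('top',q,.033))
for c,(x0,y0,x1,y1) in{'scene':(300,212,362,258),'top':(268,210,325,236)}.items():
    g=im[c][y0:y1,x0:x1].max(2);m=(g<60).astype(np.uint8)
    n,l,s,ce=cv2.connectedComponentsWithStats(m);i=1+s[1:,4].argmax();pts=np.argwhere(l==i)[:,::-1]+[x0,y0]
    print(c,s[i],ce[i]+[x0,y0],cv2.boxPoints(cv2.minAreaRect(pts.astype(np.float32))).round(1).tolist())
a=cv2.resize(im['scene'][170:270,290:390],None,fx=4,fy=4,interpolation=2);b=cv2.resize(im['top'][200:300,235:335],None,fx=4,fy=4,interpolation=2)
cv2.imwrite('pics/crop.png',np.hstack([a,b]))
for q in((253,144),(242,285),(352,148),(346,289)):print('rail',q,plane('top',q,.215))
```

```text
tare [215.0, 176.2] [464.6, 287.5] (array([ 0.4976, -0.3347,  0.0351]), np.float64(2.2)) [ 0.4968 -0.3371  0.033 ] [ 0.4972 -0.3343  0.033 ]
print [471.1, 308.3] [171.5, 281.3] (array([0.5176, 0.3097, 0.0337]), np.float64(1.1)) [0.5175 0.3092 0.033 ] [0.5176 0.3104 0.033 ]
scene [ 11  10  40  31 535] [330.58317757 236.68037383] [[310.20001220703125, 232.3000030517578], [317.3999938964844, 220.39999389648438], [351.8999938964844, 241.10000610351562], [344.79998779296875, 253.10000610351562]]
top [ 10   8  37  12 353] [296.03116147 223.3427762 ] [[277.3999938964844, 226.8000030517578], [278.1000061035156, 217.1999969482422], [314.6000061035156, 219.8000030517578], [313.8999938964844, 229.39999389648438]]
rail (253, 144) [0.7685 0.1147 0.215 ]
rail (242, 285) [0.4935 0.1329 0.215 ]
rail (352, 148) [ 0.7591 -0.0787  0.215 ]
rail (346, 289) [ 0.484  -0.0619  0.215 ]
```

View pics/crop.png

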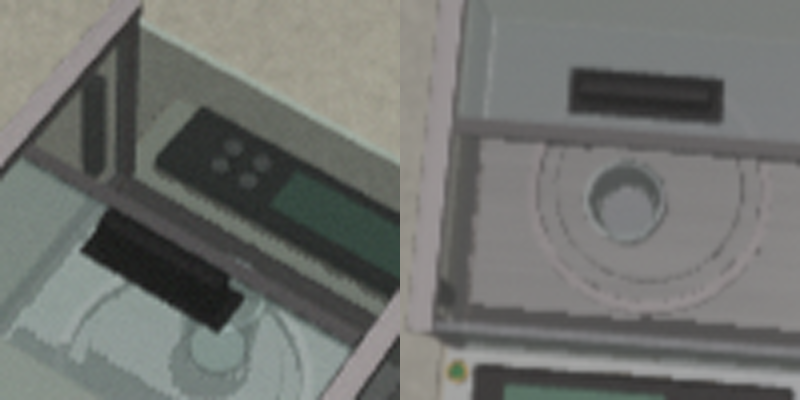

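```bash
cat > h.py <<'E'
from station import eyes, sense
import numpy as np
def plane(c,p,z):
    k=eyes.get_calibration(c);R=np.array(k['R']);t=np.array(k['t']);d=R.T@np.linalg.solve(k['camera_matrix'],[*p,1]);o=-R.T@t
    return np.round(o+d*(z-o[2])/d[2],4)
yaw=np.deg2rad(-3.65);bx=np.array([np.cos(yaw),np.sin(yaw)])
def inc(target,ang=None):
    s=sense();R=np.array(s['ee_rot']);d=R.T@(np.array(target)-s['tcp_pos'])
    print('tcp',np.round(s['tcp_pos'],4),'tool units',np.round(d/.02,2),'yaw',round(np.degrees(np.arctan2(R[1,0],R[0,0])),2))
E
python3 - <<'E'
from h import *
print('top rear edge',plane('top',(278.1,217.2),.234),plane('top',(314.6,219.8),.234))
print('scene front edge',plane('scene',(317.4,220.4),.234),plane('scene',(351.9,241.1),.234))
# door front edge in top: crop rows ~128-138 -> px
print('door edge',plane('top',(296,234),.21))
print('front rail/chamber',plane('top',(294,289),.205))
inc((.70,.03,.30))
E
```

```text
top rear edge [0.6185 0.0643 0.234 ] [ 0.613  -0.0042  0.234 ]
scene front edge [ 0.6008 -0.0017  0.234 ] [0.6085 0.0707 0.234 ]
door edge [0.5903 0.0316 0.21  ]
front rail/chamber [0.4857 0.0359 0.205 ]
tcp [0.1875 0.5962 0.2413] tool units [32.94 19.32 -2.94] yaw -17.46
```

Emit:
jog_arm([
  [0,0,-1,-1],
  [0,0,-1,-1],
  [0,0,-1,-1],
  [0.95,1,0,0],
  [0.95,1,0,0],
  [0.95,1,0,0],
  [0.95,1,0,0],
  [0.95,1,0,0],
  [0.95,1,0,0],
  [0.95,1,0,0],
], grip=0)

```text
time_s: 2.0
tcp_pos: [0.3118, 0.4469, 0.3014]
ee_rot: [[0.998, -0.065, 0.0], [-0.065, -0.998, 0.0], [0.0, -0.0, -1.0]]
wrist_force: [0.9, 0.2, -0.3]
gripper_width: 0.172
gripper_force: 0.0
```

Emit:
jog_arm([
  [0.95,1,0,0],
  [0.95,1,0,0],
  [0.95,1,0,0],
  [0.95,1,0,0],
  [0.95,1,0,0],
  [0.95,1,0,0],
  [0.95,1,0,0],
  [0.95,1,0,0],
  [0.95,1,0,0],
  [0.95,1,0,0],
])

```text
time_s: 3.0
tcp_pos: [0.4884, 0.235, 0.3014]
ee_rot: [[0.998, -0.065, 0.0], [-0.065, -0.998, 0.0], [0.0, -0.0, -1.0]]
wrist_force: [0.2, 0.5, 0.6]
gripper_width: 0.004
gripper_force: 0.0
```

Emit:
jog_arm([
  [0.95,1,0,0],
  [0.95,1,0,0],
  [0.95,1,0,0],
  [0.95,1,0,0],
  [0.95,1,0,0],
  [0.95,1,0,0],
  [0.95,1,0,0],
  [0.95,1,0,0],
  [0.5,0.7,0,0],
  [0,0,0,0],
])

```text
time_s: 4.0
tcp_pos: [0.6389, 0.0502, 0.3006]
ee_rot: [[0.998, -0.067, -0.001], [-0.067, -0.998, -0.0], [-0.001, 0.0, -1.0]]
wrist_force: [-0.2, 0.3, 0.3]
gripper_width: 0.001
gripper_force: 0.0
```

Run:
```python
from h import *
import cv2
inc((.655,.028,.30))
s=sense();print(s['time_s'],s['wrist_force'],s['gripper_width'])
cv2.imwrite('pics/s1.png',eyes.capture('scene'));cv2.imwrite('pics/w1.png',eyes.capture('wrist'))
a=cv2.imread('pics/s1.png');b=cv2.imread('pics/w1.png')
k=eyes.get_calibration('wrist');R=np.array(s['ee_rot'])
T=np.array(k['T_tool_cam']);print(np.round(T,3).tolist(),np.round(k['camera_matrix'],0).tolist())
cv2.imwrite('pics/c1.png',np.hstack([cv2.resize(a[120:360,180:440],(400,370)),cv2.resize(b,(400,370))]))
```

```text
tcp [0.6389 0.0502 0.3006] tool units [0.88 1.05 0.03] yaw -3.86
4.0 [-0.15987083  0.29804389  0.34148567] 0.0009081802063185216
[[-0.0, -0.959, -0.285, 0.078], [1.0, -0.0, -0.001, 0.0], [0.0, -0.285, 0.959, -0.144], [0.0, 0.0, 0.0, 1.0]] [[339.0, 0.0, 319.0], [0.0, 339.0, 243.0], [0.0, 0.0, 1.0]]
```

View pics/c1.png

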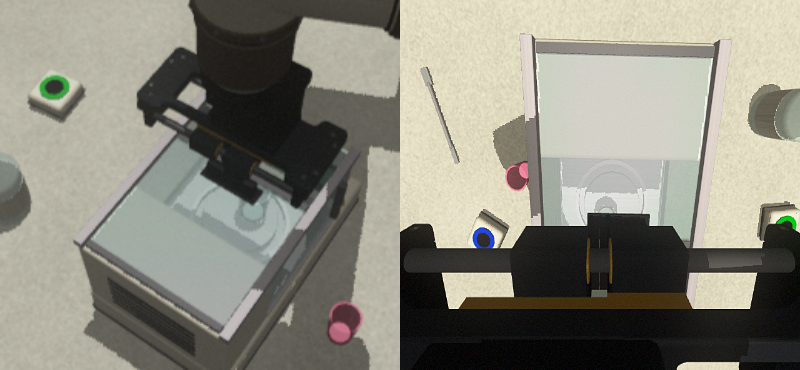

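The left half shows the closed gripper over the door, just beside the handle. In the right half, the wrist view, the rails run upright, so the yaw is aligned. The handle is at (619,218) and still needs a sideways shift.

Emit:
jog_arm([
  [0.9,1,0,0],
  [0,0,0,0],
  [0,0,1,0],
  [0,0,1,0],
  [0,0,0.6,0],
  [0,0,0.4,0],
  [0,0,0,0],
])

```text
time_s: 4.8
tcp_pos: [0.6543, 0.0312, 0.2404]
ee_rot: [[0.998, -0.064, -0.002], [-0.064, -0.998, -0.0], [-0.002, 0.001, -1.0]]
wrist_force: [-0.4, -0.1, 0.1]
gripper_width: 0.008
gripper_force: 0.0
```

Run:
```python
from h import *
import cv2
inc((.6255,.030,.239))
s=sense();print(s['time_s'],s['wrist_force'])
a=eyes.capture('scene');cv2.imwrite('pics/c2.png',cv2.resize(a[150:310,220:420],(800,600)))
```

```text
tcp [0.6543 0.0312 0.2404] tool units [-1.43  0.15  0.07] yaw -3.67
4.8 [-0.43366479 -0.13621801  0.06262354]
```

View pics/c2.png

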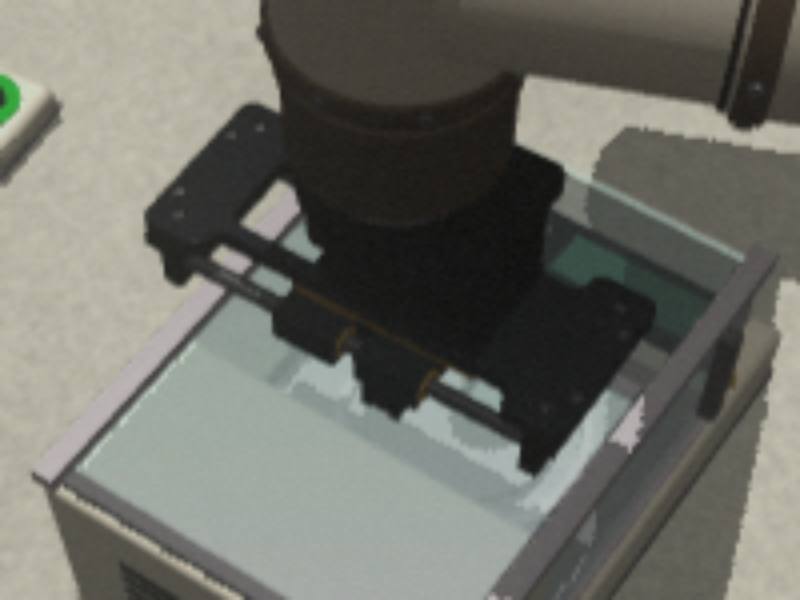

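The closed fingertips are low, behind the handle at (390,400), and clear of it and of both rails.

Emit:
jog_arm([
  [-0.5,0,0,0],
  [-0.5,0,0,0],
  [-0.2,0,0,0],
  [-0.2,0,0,0],
  [-0.2,0,0,0],
  [-0.2,0,0,0],
  [-0.2,0,0,0],
  [-0.2,0,0,0],
])

```text
time_s: 5.65
tcp_pos: [0.611, 0.0337, 0.2414]
ee_rot: [[0.998, -0.065, 0.001], [-0.065, -0.998, 0.0], [0.001, -0.0, -1.0]]
wrist_force: [1.3, 0.1, 1.3]
gripper_width: 0.006
gripper_force: 0.7
```

Emit:
jog_arm([
  [-0.2,0,0,0],
  [-0.25,0,0,0],
  [-0.25,0,0,0],
  [-0.25,0,0,0],
  [-0.25,0,0,0],
  [-0.25,0,0,0],
  [-0.25,0,0,0],
  [-0.25,0,0,0],
  [-0.25,0,0,0],
  [-0.25,0,0,0],
])

```text
time_s: 6.65
tcp_pos: [0.5616, 0.0368, 0.2412]
ee_rot: [[0.998, -0.065, -0.0], [-0.065, -0.998, 0.0], [-0.0, -0.0, -1.0]]
wrist_force: [1.5, 1.0, -0.3]
gripper_width: 0.003
gripper_force: 0.7
```

Emit:
jog_arm([
  [-0.2,0,0,0],
  [-0.2,0,0,0],
  [-0.2,0,0,0],
  [-0.1,0,0,0],
  [-0.1,0,0,0],
  [-0.1,0,0,0],
  [-0.05,0,0,0],
  [-0.05,0,0,0],
])

```text
time_s: 7.45
tcp_pos: [0.5421, 0.0381, 0.2413]
ee_rot: [[0.998, -0.065, 0.0], [-0.065, -0.998, 0.0], [0.0, -0.0, -1.0]]
wrist_force: [1.0, 1.3, 0.5]
gripper_width: 0.002
gripper_force: 0.6
```

Emit:
jog_arm([
  [-0.05,0,0,0],
  [-0.05,0,0,0],
  [-0.05,0,0,0],
  [-0.05,0,0,0],
])

```text
time_s: 7.85
tcp_pos: [0.5381, 0.0383, 0.2413]
ee_rot: [[0.998, -0.065, 0.0], [-0.065, -0.998, 0.0], [0.0, -0.0, -1.0]]
wrist_force: [1.6, 1.1, 1.4]
gripper_width: 0.007
gripper_force: 0.6
```

Emit:
jog_arm([
  [-0.05,0,0,0],
  [-0.05,0,0,0],
  [-0.05,0,0,0],
])

```text
time_s: 8.15
tcp_pos: [0.5351, 0.0385, 0.2413]
ee_rot: [[0.998, -0.065, 0.0], [-0.065, -0.998, -0.0], [0.0, 0.0, -1.0]]
wrist_force: [1.6, 1.6, 0.8]
gripper_width: 0.004
gripper_force: 0.6
```

Emit:
jog_arm([
  [-0.05,0,0,0],
  [-0.05,0,0,0],
  [-0.05,0,0,0],
])

```text
time_s: 8.45
tcp_pos: [0.534, 0.0387, 0.2415]
ee_rot: [[0.998, -0.064, 0.005], [-0.064, -0.998, 0.0], [0.005, -0.0, -1.0]]
wrist_force: [8.8, -2.8, -4.6]
gripper_width: 0.005
gripper_force: 4.4
```

Emit:
jog_arm([
  [-0.05,0,0,0],
  [-0.05,0,0,0],
])

```text
time_s: 8.65
tcp_pos: [0.5339, 0.0388, 0.2416]
ee_rot: [[0.998, -0.064, 0.009], [-0.064, -0.998, 0.0], [0.009, -0.001, -1.0]]
wrist_force: [14.1, -4.0, -7.8]
gripper_width: 0.006
gripper_force: 7.0
```

The force rises to 14 N while the tool stays put, so the door is at its stop. I'll back off, lift and check.

Emit:
jog_arm([
  [0.3,0,0,0],
  [0.6,0,0,0],
  [0,0,-1,0],
  [0,0,-1,0],
  [0,0,-1,0],
  [0.5,1,0,0],
  [0.5,1,0,0],
  [0.5,1,0,0],
  [0.5,1,0,0],
  [0.5,1,0,0],
])

```text
time_s: 9.65
tcp_pos: [0.5916, -0.0663, 0.3009]
ee_rot: [[0.998, -0.065, -0.002], [-0.065, -0.998, -0.0], [-0.002, 0.0, -1.0]]
wrist_force: [0.3, 0.0, 0.9]
gripper_width: 0.01
gripper_force: 0.0
```

Emit:
jog_arm([
  [-0.6,1,0,0],
  [-0.6,1,0,0],
  [-0.6,1,0,0],
  [-0.6,1,0,0],
  [-0.6,1,0,0],
  [-0.5,1,0,0],
  [-0.5,1,0,0],
  [-0.5,1,0,0],
  [-0.5,1,0,0],
  [0,0,0,0],
])

```text
time_s: 10.65
tcp_pos: [0.4788, -0.2401, 0.3011]
ee_rot: [[0.998, -0.068, -0.002], [-0.068, -0.998, 0.0], [-0.002, -0.0, -1.0]]
wrist_force: [-0.2, 0.3, 0.1]
gripper_width: 0.004
gripper_force: 0.0
```

Run:
```python
from h import *
import cv2
inc((.497,-.335,.080))
s=sense();print(s['time_s'],s['wrist_force'])
a=eyes.capture('scene');b=eyes.capture('top');cv2.imwrite('pics/s3.png',a);cv2.imwrite('pics/t3.png',b)
cv2.imwrite('pics/c3.png',np.hstack([cv2.resize(a[150:350,220:420],(400,400)),cv2.resize(b[130:330,220:420],(400,400))]))
```

```text
tcp [ 0.4788 -0.2401  0.3011] tool units [ 1.26  4.68 11.05] yaw -3.88
10.65 [-0.18947921  0.27558139  0.12539366]
```

View pics/c3.png

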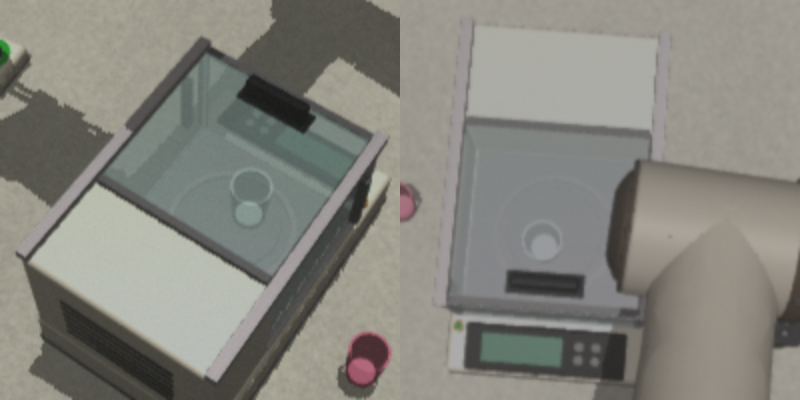

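The door is shut: the handle sits at the front, at (278,103) in the left half and (545,284) in the right, and the glass covers the chamber. The beaker hasn't moved. Next is the tare sensor.

Emit:
jog_arm([
  [0.3,0.95,0,0],
  [0.3,0.95,0,0],
  [0.3,0.95,0,0],
  [0.3,0.95,0,0],
  [0.05,0.9,0,0],
  [0,0,0,0],
  [0,0,1,0],
  [0,0,1,0],
  [0,0,1,0],
  [0,0,0,0],
])

```text
time_s: 11.75
tcp_pos: [0.4978, -0.332, 0.2381]
ee_rot: [[0.998, -0.064, -0.006], [-0.064, -0.998, 0.004], [-0.007, -0.003, -1.0]]
wrist_force: [-0.1, 0.1, -0.3]
gripper_width: 0.004
gripper_force: 0.0
```

Run:
```python
from h import *
import cv2
inc((.497,-.335,.080))
s=sense();a=eyes.capture('wrist');cv2.imwrite('pics/w4.png',a)
k=eyes.get_calibration('wrist')
f=a.astype(int);m=(f[...,1]-f[...,[0,2]].max(2)>35).astype(np.uint8)
n,l,st,ce=cv2.connectedComponentsWithStats(m)
T=np.array(k['T_tool_cam']);R=np.array(s['ee_rot'])
for i in range(1,n):
  if st[i,4]>60:
    x,y,w,h,_=st[i];p=(x+w/2,y+h/2)
    d=R@T[:3,:3]@np.linalg.solve(k['camera_matrix'],[*p,1]);o=s['tcp_pos']+R@T[:3,3]
    print(st[i],(o+d*(.033-o[2])/d[2]).round(4))
```

```text
tcp [ 0.4978 -0.332   0.2381] tool units [0.02 0.18 7.9 ] yaw -3.66
[302 199  43  43 943] [ 0.4953 -0.3365  0.033 ]
```

Emit:
jog_arm([
  [0,0.15,1,0],
  [0,0,1,0],
  [0,0,1,0],
  [0,0,1,0],
  [0,0,1,0],
  [0,0,1,0],
  [0,0,1,0],
  [0,0,0.6,0],
  [0,0,0.3,0],
  [0,0,0,0],
])

```text
time_s: 12.8
tcp_pos: [0.4991, -0.3368, 0.0833]
ee_rot: [[0.998, -0.064, -0.0], [-0.064, -0.998, -0.0], [-0.0, 0.0, -1.0]]
wrist_force: [0.5, -0.6, 0.8]
gripper_width: 0.008
gripper_force: 0.0
```

Emit:
jog_arm([
  [0,0,0,0],
  [0,0,0,0],
  [0,0,0,0],
  [0,0,0,0],
  [0,0,0,0],
  [0,0,0,0],
  [0,0,0,0],
  [0,0,0,0],
  [0,0,0,0],
  [0,0,0,0],
])

```text
time_s: 13.8
tcp_pos: [0.4987, -0.3369, 0.0832]
ee_rot: [[0.998, -0.065, -0.0], [-0.065, -0.998, 0.0], [-0.0, -0.0, -1.0]]
wrist_force: [-0.7, 0.3, 0.2]
gripper_width: 0.004
gripper_force: 0.0
```

Emit:
jog_arm([
  [0,0,0,0],
  [0,0,0,0],
  [0,0,0,0],
  [0,0,0,0],
  [0,0,0,0],
  [0,0,0,0],
  [0,0,0,0],
  [0,0,0,0],
  [0,0,0,0],
  [0,0,0,0],
])

```text
time_s: 14.8
tcp_pos: [0.4988, -0.3369, 0.0833]
ee_rot: [[0.998, -0.065, -0.0], [-0.065, -0.998, -0.0], [-0.0, 0.0, -1.0]]
wrist_force: [0.4, 0.3, -0.5]
gripper_width: 0.002
gripper_force: 0.0
```

Emit:
jog_arm([
  [0,0,0,0],
  [0,0,0,0],
  [0,0,0,0],
  [0,0,0,0],
  [0,0,0,0],
])

```text
time_s: 15.3
tcp_pos: [0.4988, -0.3369, 0.0832]
ee_rot: [[0.998, -0.065, -0.0], [-0.065, -0.998, 0.0], [-0.0, -0.0, -1.0]]
wrist_force: [-0.3, 0.8, 0.1]
gripper_width: 0.001
gripper_force: 0.0
```

Emit:
jog_arm([
  [0,0,-1,0],
  [0,0,-1,0],
  [0,0,-1,0],
  [0,0,-1,0],
  [0,0,-1,0],
  [0,0,-1,0],
  [0,0,-1,0],
  [0,0,-1,0],
  [0,0,-1,0],
  [0,0,-1,0],
])

```text
time_s: 16.3
tcp_pos: [0.4986, -0.3368, 0.2841]
ee_rot: [[0.998, -0.065, 0.0], [-0.065, -0.998, 0.0], [-0.0, -0.0, -1.0]]
wrist_force: [-0.2, -0.5, -0.1]
gripper_width: 0.008
gripper_force: 0.0
```

Emit:
jog_arm([
  [-0.5,0,-0.5,0],
  [-0.5,0,0,0],
  [-0.5,0,0,0],
  [0,0,0,0],
  [0,0,0,0],
  [0,0,0,0],
])

```text
time_s: 16.9
tcp_pos: [0.4688, -0.335, 0.2926]
ee_rot: [[0.998, -0.065, -0.001], [-0.065, -0.998, 0.0], [-0.001, -0.0, -1.0]]
wrist_force: [0.6, 0.4, -0.0]
gripper_width: 0.005
gripper_force: 0.0
```

Run:
```python
from h import *
import cv2
s=sense();print(s['time_s'],s['wrist_force'],s['tcp_pos'])
a=eyes.capture('scene');b=eyes.capture('top')
cv2.imwrite('pics/c5.png',np.hstack([cv2.resize(a,(400,300)),cv2.resize(b,(400,300))]))
```

```text
16.9 [ 0.59664654  0.38300416 -0.04940999] [ 0.46877731 -0.33495862  0.29263841]
```

View pics/c5.png

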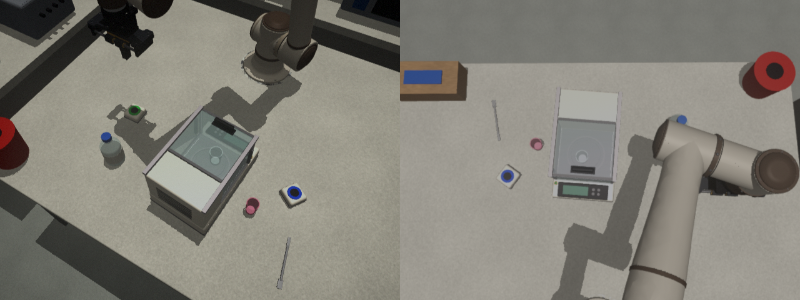

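The door is still shut, with its handle at (225,127) in the scene half. The sensors, bottle, spatula and beaker are all in place, and the hand is about 0.26 m from the tare window.

```bash
python3 -c "
from station import r
print(r.finish_job())"
```

```text
the job is handed in; nothing more can be done
None
```

I pushed the door shut to its front stop (peak force read about 17 N), held the fingertips above the green-ringed tare sensor for about 2.5 s without touching it, moved the hand well away and handed the job in at about 17 s; no verdict came back.

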